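# Drive a worn bushing out of a bearing housing

## Task

Take the blue-handled drift from its wooden stand and push the worn brass bushing down through the bore of the green bearing housing until it drops out underneath into the catch tray. The sliding guide plate on top of the housing stands off the bore: feel for its hole with the drift's tip, bring it over the bore and press through gently. Then put the drift back upright in its stand, and leave everything else on the bench alone.

Things in the scene. Friction and masses are not known exactly. Their poses are not given: they have to be found in the camera images.
- block: Green bearing housing on steel cheeks, fixed. Origin: on the bench, on the bore's axis; z up. Foot plate 140 (x) by 150 (y) mm. Housing 100 (x) by 112 (y) mm, underside 75 mm and top face 115 mm above the origin, open front and back. Below lies a rubber catch tray: floor at 14 mm, 85 by 84 mm, end lips 34 mm high. The drift may press on it with at most 30 N.
- bushing: Worn brass bushing, a tube 24 mm outside, 14 mm inside, 24 mm long. Origin: centre of its lower end; z along its axis, up at the start. It starts stuck upright in the bore, its upper end 5 to 11 mm below the housing's top face. Sliding it takes a steady push of 8 to 16 N, different each time, and at most 30 N is allowed on it; it lets go when its upper end is about 38 mm below the top face.
- drift: Loose steel drift, blue handle, 0.24 to 0.39 kg, 126 mm long. Origin: centre of the rod's tip; z to the handle, up. From the tip: rod 23 mm diameter, 70 mm long, tip chamfer 1.5 mm; dark collar 42 mm diameter (70 to 78 mm); blue handle 24 mm square, its flats facing x and y (78 to 123 mm). Grip it across x from above, fingertips just over the collar. Hangs by its collar in a stand hole.
- stand: Wooden tool stand, fixed: 90 (x) by 150 (y) by 83 mm high, with two vertical 29 mm through holes at y = -37 and +37 mm. Origin: centre of its underside, on the bench; z up. One hole holds the drift, the other a thinner red punch (collar 38 mm, handle 20 mm square); which is which varies. A drift put back hangs on its collar, its tip 13 mm above the stand's foot.
- bore_mouth (a point): Centre of the bore's mouth, in the housing's top face, under the guide plate; axes as the housing. The bore is a vertical through hole, 24.5 mm diameter, 40 mm long, square-edged. The bright guide plate on top, 70 by 70 by 8 mm, has a 25.5 mm hole for the drift and slides along x, dragging with 2 N. It starts 5 to 21 mm off the bore towards +x, unmeasured: feel or look for it.
- hole_a (a point): Centre of the mouth of the stand's hole at y = -37 mm, on the top face, 83 mm above the stand's foot; axes as the stand.
- hole_b (a point): Centre of the mouth of the stand's hole at y = +37 mm, on the top face, 83 mm above the stand's foot; axes as the stand.
- punch: The thin red-handled punch hanging in the stand's other hole; a bystander. Rod 10 mm diameter; lengths as the drift. Origin: centre of its tip.
- hammer: Hammer lying on the bench at the left; a bystander.
- screwdriver: Screwdriver lying on the bench at the right; a bystander.
- spare: Copper-coloured sleeve, 32 mm diameter, 28 mm high, standing on the bench beyond the work; a bystander.
- bearing: Steel ring, 46 mm diameter, 14 mm high, lying on the bench beyond the work; a bystander.
- oilcan: Bottle, 52 mm diameter, 130 mm high, at the far left; a bystander.
- screwjar: Amber jar, 70 mm diameter, 80 mm high, at the far right; a bystander.
Not all that is in view belongs to the job. Leave any turquoise look-alike of the stand alone.

How it is judged:
On the way, in this order (a step that is already met when the one before it is completed fails the run):
1. the drift stands in the bore and bears on the bushing (z of drift in the frame of block between 0.09 and 0.1125 m and horizontal distance between drift and block below 0.004 m and angle between drift's own z axis and vertical below 0.12 rad and contact force between drift and bushing above 2 N), for 0.1 s.
2. the drift, right through the bore, has put the bushing out of its underside into the tray (z of drift in the frame of block below 0.083 m and horizontal distance between drift and block below 0.004 m and height (world z) of bushing below 0.05 m), for 0.1 s.
At the end, for the whole second after the job is handed in: the bushing lies still in the catch tray (origin below 42 mm, within 65 mm of the housing's axis) and the released drift hangs still in a hole of its stand on its collar (origin within 8 mm of the hole's axis, 8 to 18 mm above the stand's foot, within 0.15 rad of upright) (height (world z) of bushing below 0.042 m and horizontal distance between bushing and block below 0.065 m and linear speed of each of bushing, drift below 0.02 m/s and (horizontal distance between drift and hole_a below 0.008 m or horizontal distance between drift and hole_b below 0.008 m) and z of drift in the frame of stand between 0.008 and 0.018 m and angle between drift's own z axis and vertical below 0.15 rad); the robot touches nothing.
It fails at once if the drift presses on the housing or its guide plate with more than 30 N (contact force between drift and block above 30 N).
It fails at once if the drift presses on the bushing with more than 30 N (contact force between drift and bushing above 30 N).
It fails at once if the red punch is taken out of the stand (distance of punch from where it was at the start of the episode above 0.02 m).
It fails at once if something else on the bench is shifted by over 20 mm (distance of any of hammer, screwdriver, spare, bearing, oilcan, screwjar from where it was at the start of the episode above 0.02 m).
It also fails if it takes over 72 s, if anything falls off the work surface, if the arm or the gripper's body presses on something with over 40 N, if the wrist force passes 120 N, or if a joint passes its speed limit or range.

## Robot

A 6-joint arm with a two-finger parallel gripper is mounted at the origin on the work surface. World frame = base frame: x ahead of the robot, y to its left, z up, the work surface at z = 0. Lengths are in m, angles in rad, forces in N, time in s.
With the tool pointing down it reaches from about 0.375 to 0.925 m from the base axis. Payload 5.7 kg.
Tool frame: the origin (TCP) lies at the very end of the fingers, on their centre line; the grasp point (between the pads) lies 19 mm behind it; z points along the fingers, y is the line along which they close (so a half turn about z gives the same grasp; the last joint's range is limited). The gripper opens to 88 mm and grips with 3 to 60 N. Pads are 20 mm wide; open, the fingers measure 115 mm over their backs; the gripper's body (75 mm by 178 mm) begins 61 mm behind the grasp point.
Start: joints at [-1.363, 0.359, 1.51, -0, 1.272, -0.115], TCP at [0.19, -0.569, 0.223] pointing down, gripper open.
Joint ranges: [-2.97, 2.97], [-1.01, 2.36], [0.21, 2.38], [-0.96, 4.11], [0.2, 2.71], [-2.98, 2.98]. Speed limits (rad/s): [2.39, 2.39, 3.14, 3.14, 3.14, 3.14].

## Interface

Orientations are given as [roll, pitch, yaw] about the fixed x, y, z axes, in that order (R = Rz(yaw) Ry(pitch) Rx(roll)).
In Python, from cell import r gives the robot as it stands.
- The arm moves only by the tool servo_tool, never from a script. Its argument "deltas" is a list of rows, each an object with "delta_rot": the turn, a rotation vector about the tool's x, y, z in rad, a list of three; "delta_pos": the shift along the tool's x, y, z in cm, a list of three; "jaw": the opening, from -1 (shut) to 1 (fully open). In form: [{"delta_rot": [ax, ay, az], "delta_pos": [dx, dy, dz], "jaw": jaw}, ...]. A call has 1 to 5 rows; each row shifts and turns the commanded pose from where the row before left it, along the tool's axes as they then stand; what a row does not reach is not made up. A row lasts 1/10 s, in which the tool goes at most 50 mm and 8.59 degrees, less where a joint would pass 70% of its speed; a pose out of reach is approached as far as the arm can. A call is refused whole if a number of a shift passes 5 or a number of a turn 0.15, either way. A call with a gripper value outside its range is refused whole. The fingers move at their own pace and stop on an object; the grip force is fixed at half the most. Time passes only in rows, so rows that do not move let the fingers close. It gives the time, the measured TCP pose, the force, the opening and the grip force at its end, in the units of the state.
- r.get_state(): the state, without advancing time (a new reading comes with each control period).
- r.capture(name): name is "side" or "top"; returns a dict with "frame" (480x640x3 uint8, blue, green, red), "fovy" (degrees; the focal length in pixels is half the picture's height over the tangent of half this angle, whatever the lens; pixels are square), "cx", "cy" (the principal point, pixels), "T" (4x4, takes a point from camera to world coordinates). Camera axes: x right, y down, z forward; pixel columns grow to the right and rows downward; lengths in m; the calibration is good to about 2 mm. A picture is of the moment at which its call begins. There is no depth.
- r.hand_in(): hands the job in; it is judged then, once.
The state is a dict: "time": time; "joints": joint angles; "dq": joint speeds; "effort": joint torques, N m; "tool_pos": TCP position; "ee_rot": TCP orientation; "ft_force": force on the tool from outside, world axes, zero at the start; "moment": the same for the moment, N m; "finger_gap": finger opening in m; "grasp_force": force on a finger pad.
Only numpy, scipy, OpenCV 4.12 (cv2) and the standard library are available. Lean on these libraries where they do the work, as an engineer would, in place of code of your own. Each camera call takes 0.05 s, during which the arm holds its last target. There are 200 camera calls.

## Working session

There is one attempt and no reset: what is moved stays moved. The work goes in short steps, Python scripts to look and compute and a tool call to move; the robot and the scene stay as the last step left them, time stands still between calls to the robot, and variables do not carry over. Pictures are saved under pics/ and viewed, at most 10 in all, crops included, and the job is handed in when it is done.

Besides the shell and the picture viewer there is one more tool, called after "Call:" as name([rows], argument=value, ...), one row to a line, values as JSON. servo_tool: Moves the arm, as the interface text tells. Its arguments: {"type":"object","properties":{"deltas":{"type":"array"}},"required":["deltas"]}

```bash
mkdir -p pics
cat > h.py <<'E'
import numpy as np, cv2
from cell import r
def K(c):
    f=c["frame"].shape[0]/2/np.tan(np.radians(c["fovy"])/2); return f,c["cx"],c["cy"]
def ray(c,u,v):
    f,cx,cy=K(c); T=np.array(c["T"]); d=T[:3,:3]@np.array([(u-cx)/f,(v-cy)/f,1]); return T[:3,3],d
def onz(c,u,v,z):
    o,d=ray(c,u,v); return o+d*(z-o[2])/d[2]
def proj(c,p):
    f,cx,cy=K(c); T=np.array(c["T"]); q=T[:3,:3].T@(np.array(p)-T[:3,3]); return cx+f*q[0]/q[2],cy+f*q[1]/q[2]
E
python3 - <<'E'
from h import *
import pickle
for n in("side","top"):
    c=r.capture(n); cv2.imwrite(f"pics/{n}0.png",c["frame"]); pickle.dump(c,open(n+".pkl","wb"))
    print(n,c["fovy"],c["cx"],c["cy"],np.round(c["T"],3).tolist())
print(r.get_state())
E
```

```text
side 46.955621199736 314.33655669035153 241.56658456078137 [[-0.997, -0.052, 0.056, 0.486], [-0.074, 0.481, -0.874, 0.921], [0.018, -0.875, -0.483, 0.599], [0.0, 0.0, 0.0, 1.0]]
top 45.889079532840626 318.7149644354705 242.1204627136864 [[0.014, -0.984, 0.175, 0.276], [-1.0, -0.016, -0.011, 0.006], [0.014, -0.175, -0.984, 1.439], [0.0, 0.0, 0.0, 1.0]]
{'time': 0.1, 'joints': array([-1.36310369e+00,  3.59425316e-01,  1.51132680e+00, -1.14015279e-05,
        1.27248530e+00, -1.15121473e-01]), 'dq': array([ 0.00137829, -0.00164993, -0.00241919,  0.00084165,  0.00132815,
       -0.0002266 ]), 'effort': array([ 1.02823535e-03, -5.16355669e+01, -2.71406865e+01,  6.76299795e-02,
        2.75641365e-02, -2.49098747e-05]), 'tool_pos': array([ 0.19018949, -0.5684036 ,  0.22189722]), 'ee_rot': array([-3.13995752e+00, -1.78109407e-04,  3.22817322e-01]), 'ft_force': array([ 0.0687308 , -0.3004254 , -0.57622188]), 'moment': array([-0.02006329,  0.02750085,  0.06839423]), 'grasp_force': 0.0, 'finger_gap': 0.08818232039968359}
```

View pics/side0.png

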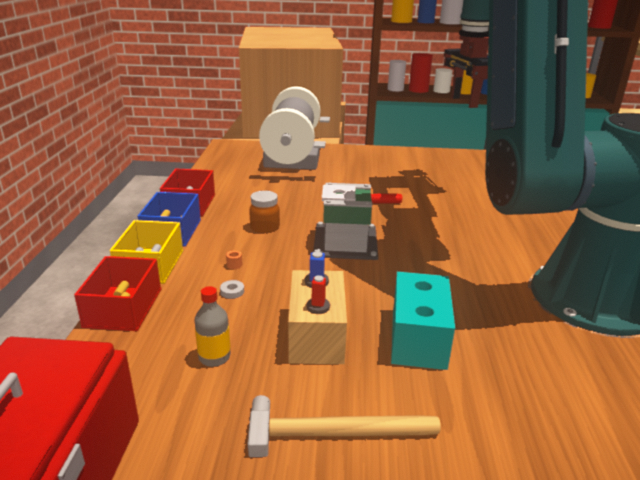

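View pics/top0.png

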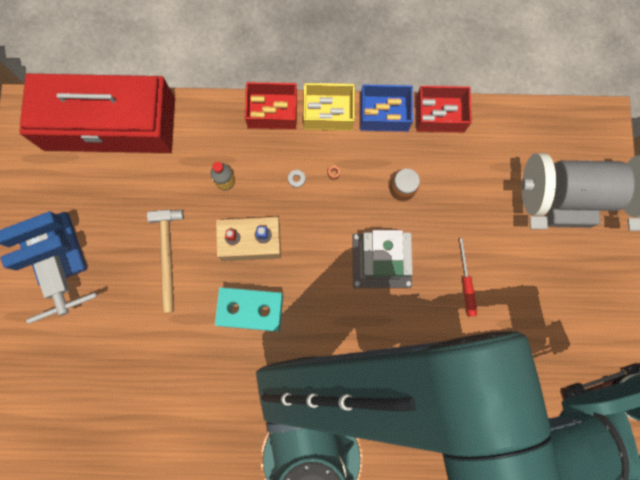

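The side view shows the stand at about (318,310), with the blue handle behind the red one, and the housing at (348,215). In the top view the blue drift is at (262,232), the red punch at (231,235), the housing at (383,258) and the plate hole at (388,245). Next I'll zoom in and measure.

```bash
cat > m.py <<'E'
from h import *
import pickle
t=pickle.load(open("top.pkl","rb")); s=pickle.load(open("side.pkl","rb"))
a=cv2.resize(t["frame"][215:300,340:425],(600,600),interpolation=cv2.INTER_CUBIC)[:, :]
a=cv2.resize(a,(400,400)); b=cv2.resize(t["frame"][200:270,205:290],(400,330),interpolation=cv2.INTER_CUBIC)
b=cv2.copyMakeBorder(b,0,70,0,0,cv2.BORDER_CONSTANT)
cv2.imwrite("pics/z1.png",np.hstack([a,b]))
def cen(c,m,name,z,roi):
    x0,y0,x1,y1=roi; mm=np.zeros_like(m); mm[y0:y1,x0:x1]=m[y0:y1,x0:x1]
    cs,_=cv2.findContours(mm,cv2.RETR_EXTERNAL,cv2.CHAIN_APPROX_NONE)
    k=max(cs,key=cv2.contourArea); R=cv2.minAreaRect(k)
    M=cv2.moments(k); u,v=M["m10"]/M["m00"],M["m01"]/M["m00"]
    P=np.array([onz(c,*p,z)[:2] for p in cv2.boxPoints(R)])
    print(name,"cen",round(u,1),round(v,1),onz(c,u,v,z)[:2].round(4),"rect",np.round(R[0],1),np.round(R[1],1),round(R[2],1),"ctr",P.mean(0).round(4),"sides",np.linalg.norm(P-np.roll(P,1,0),axis=1).round(3), "ang",np.degrees(np.arctan2(*(P[1]-P[0])[::-1])).round(1))
hsv=cv2.cvtColor(t["frame"],cv2.COLOR_BGR2HSV); h,S,V=cv2.split(hsv)
A=(340,215,425,300);B=(205,200,290,270)
cen(t,((h>50)&(h<90)&(S>70)).astype(np.uint8),"green",.115,A)
cen(t,((S<50)&(V>150)).astype(np.uint8),"plate",.123,A)
cen(t,(S<90).astype(np.uint8),"foot all",.01,A)
cen(t,((h>105)&(h<130)&(S>90)).astype(np.uint8),"blue",.13,B)
cen(t,(((h<6)|(h>172))&(S>130)).astype(np.uint8),"red",.13,B)
cen(t,((h>12)&(h<30)&(S<150)&(V>140)).astype(np.uint8),"wood",.083,B)
for p in [(262,233),(248,238),(220,225),(210,210),(383,258),(400,240),(388,245),(375,265),(358,280)]: print(p,hsv[p[1],p[0]])
E
python3 m.py
```

```text
green cen 397.5 267.4 [ 0.4543 -0.196 ] rect [396.5 268. ] [12.  9.] 90.0 ctr [ 0.4527 -0.1936] sides [0.029 0.021 0.029 0.021] ang -89.1
plate cen 391.1 245.5 [ 0.505  -0.1801] rect [387.5 252. ] [44. 47.] 90.0 ctr [ 0.4896 -0.1716] sides [0.105 0.112 0.105 0.11 ] ang -89.1
foot all cen 382.3 259.0 [ 0.4894 -0.1734] rect [382.5 258. ] [58. 59.] 90.0 ctr [ 0.4926 -0.1739] sides [0.15  0.152 0.15  0.149] ang -89.1
blue cen 262.1 234.6 [0.5247 0.1242] rect [262.6 233.4] [ 8.7 11.4] 54.5 ctr [0.5278 0.123 ] sides [0.021 0.027 0.021 0.027] ang -52.6
red cen 231.6 236.3 [0.5197 0.1955] rect [230.5 234.7] [ 8.7 10. ] 9.5 ctr [0.5235 0.1981] sides [0.02  0.024 0.021 0.024] ang -6.9
wood cen 246.8 234.5 [0.5334 0.1654] rect [247.  234.5] [69. 84.] 90.0 ctr [0.5343 0.1649] sides [0.171 0.206 0.171 0.202] ang -89.0
(262, 233) [117  13 195]
(248, 238) [ 19 104 237]
(220, 225) [ 18 104 238]
(210, 210) [ 13 144 190]
(383, 258) [ 15  23 136]
(400, 240) [ 16  12 242]
(388, 245) [ 66  74 145]
(375, 265) [55 57 80]
(358, 280) [15 36 70]
```

View pics/z1.png

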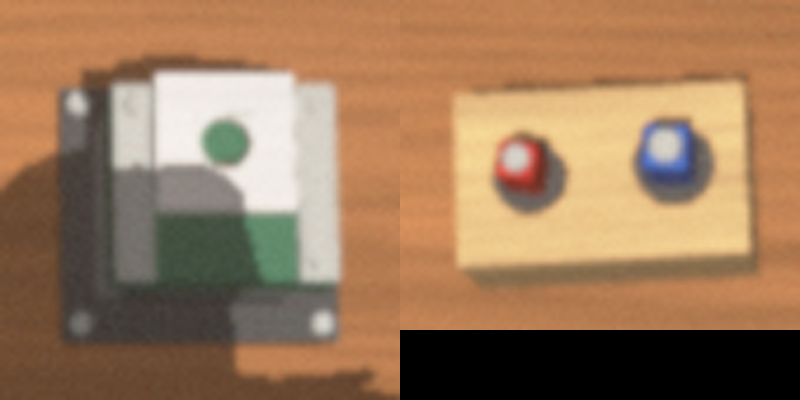

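The zoomed crop shows the plate spanning x 155–297 and y 71–212, its hole at (226,143), and the housing's front edge at y 283. The stand top's corners are at (455,95), (745,78), (750,252) and (458,267), and the blue handle top is at (666,142). I'll convert these to world coordinates and crop the side view as a cross-check.

```bash
cat > m2.py <<'E'
from h import *
import pickle
t=pickle.load(open("top.pkl","rb")); s=pickle.load(open("side.pkl","rb"))
L=lambda x,y:(340+(x+.5)/4.706-.5,215+(y+.5)/4.706-.5)
R=lambda x,y:(205+(x-400+.5)/4.706-.5,200+(y+.5)/4.714-.5)
def p(n,uv,z): print(n,np.round(uv,1),onz(t,*uv,z)[:2].round(4))
for n,xy,z in [("hole",(226,143),.119),("plTL",(153,72),.123),("plTR",(293,70),.123),("plBL",(156,212),.123),("plBR",(297,212),.123),("hsBL",(155,283),.115),("hsBR",(298,283),.115),("railTL",(110,83),.125),("railTR",(336,83),.125),("railBR",(340,284),.125),("railBL",(112,284),.125),("boltTL",(76,103),.012),("boltBL",(80,322),.012),("boltBR",(322,322),.012),("footBL",(60,342),.01),("footBR",(340,342),.01),("footTL",(60,88),.01)]: p(n,L(*xy),z)
for n,xy,z in [("stTL",(455,95),.083),("stTR",(745,78),.083),("stBR",(750,252),.083),("stBL",(458,267),.083),("blueTop",(665,142),.139),("collar",(676,166),.091),("redTop",(517,158),.139),("redcollar",(529,178),.091)]: p(n,R(*xy),z)
a=cv2.resize(s["frame"][170:270,305:405],(400,400),interpolation=cv2.INTER_CUBIC)
b=cv2.resize(s["frame"][245:370,270:370],(400,500),interpolation=cv2.INTER_CUBIC)
a=cv2.copyMakeBorder(a,0,100,0,0,cv2.BORDER_CONSTANT)
cv2.imwrite("pics/z2.png",np.hstack([a,b]))
E
python3 m2.py
```

```text
hole [387.6 245. ] [ 0.5067 -0.1725]
plTL [372.1 229.9] [ 0.5417 -0.1354]
plTR [401.9 229.5] [ 0.5439 -0.2061]
plBL [372.8 259.7] [ 0.4705 -0.1367]
plBR [402.7 259.7] [ 0.4716 -0.2072]
hsBL [372.5 274.7] [ 0.4358 -0.137 ]
hsBR [402.9 274.7] [ 0.4369 -0.2086]
railTL [363.  232.2] [ 0.5353 -0.1135]
railTR [411.  232.2] [ 0.5372 -0.2274]
railBR [411.9 275. ] [ 0.4355 -0.2278]
railBL [363.4 275. ] [ 0.4338 -0.1145]
boltTL [355.8 236.5] [ 0.5463 -0.1053]
boltBL [356.6 283. ] [ 0.4266 -0.1077]
boltBR [408. 283.] [ 0.4286 -0.2379]
footBL [352.4 287.3] [ 0.4159 -0.0971]
footBR [411.9 287.3] [ 0.4181 -0.2478]
footTL [352.4 233.3] [ 0.5548 -0.0967]
stTL [216.3 219.8] [0.5688 0.2411]
stTR [277.9 216.2] [0.5804 0.0911]
stBR [279.  253.1] [0.489  0.0861]
stBL [216.9 256.2] [0.4788 0.2355]
blueTop [260.9 229.7] [0.5347 0.1263]
collar [263.3 234.8] [0.5318 0.1248]
redTop [229.5 233.1] [0.5254 0.1993]
redcollar [232.  237.4] [0.5243 0.1999]
```

View pics/z2.png

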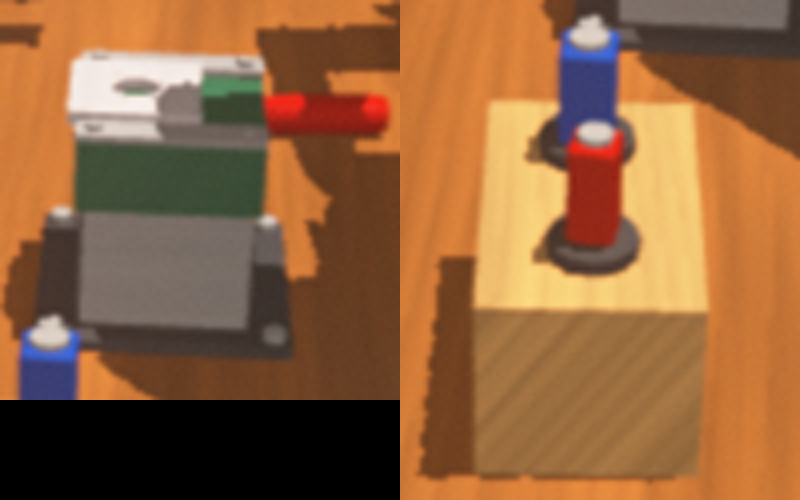

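The side crop confirms the layout: blue drift in the far hole (590,85), red punch in the near one (600,190), and the guide plate off towards +x. My estimates are drift at about (0.532,0.126), stand yaw about 4°, bore at about (0.4865,-0.1717) and plate hole about 20 mm off. I'll turn the wrist first, then traverse.

Call:
servo_tool([
  {"delta_rot":[0,0,-0.147],"delta_pos":[0,0,0],"jaw":1},
  {"delta_rot":[0,0,-0.147],"delta_pos":[0,0,0],"jaw":1},
  {"delta_rot":[0,0,-0.147],"delta_pos":[0,0,0],"jaw":1},
  {"delta_rot":[0,0,-0.147],"delta_pos":[0,0,0],"jaw":1},
  {"delta_rot":[0,0,-0.147],"delta_pos":[0,0,0],"jaw":1},
])

```text
time: 0.6
tool_pos: [0.1902, -0.5686, 0.2221]
ee_rot: [-3.141, -0.001, 1.064]
ft_force: [-0.5, 1.1, -0.3]
finger_gap: 0.0874
grasp_force: 0.0
```

Call:
servo_tool([
  {"delta_rot":[0,0,-0.147],"delta_pos":[0,0,0],"jaw":1},
  {"delta_rot":[0,0,-0.147],"delta_pos":[0,0,0],"jaw":1},
  {"delta_rot":[0,0,-0.147],"delta_pos":[0,0,0],"jaw":1},
  {"delta_rot":[0,0,-0.142],"delta_pos":[0,0,0],"jaw":1},
  {"delta_rot":[0,0,0],"delta_pos":[0,0,0],"jaw":1},
])

```text
time: 1.1
tool_pos: [0.1902, -0.5686, 0.2222]
ee_rot: [-3.141, -0.001, 1.642]
ft_force: [-0.1, 0.3, -0.3]
finger_gap: 0.0877
grasp_force: 0.0
```

Call:
servo_tool([
  {"delta_rot":[0,0,0],"delta_pos":[3.8,2.2,0],"jaw":1},
  {"delta_rot":[0,0,0],"delta_pos":[3.8,2.2,0],"jaw":1},
  {"delta_rot":[0,0,0],"delta_pos":[3.8,2.2,0],"jaw":1},
  {"delta_rot":[0,0,0],"delta_pos":[3.8,2.2,0],"jaw":1},
  {"delta_rot":[0,0,0],"delta_pos":[3.8,2.2,0],"jaw":1},
])

```text
time: 1.6
tool_pos: [0.2871, -0.37, 0.2225]
ee_rot: [3.142, -0.0, 1.636]
ft_force: [1.0, -0.2, -0.2]
finger_gap: 0.0879
grasp_force: 0.0
```

Call:
servo_tool([
  {"delta_rot":[0,0,0],"delta_pos":[4,2.33,0],"jaw":1},
  {"delta_rot":[0,0,0],"delta_pos":[4,2.33,0],"jaw":1},
  {"delta_rot":[0,0,0],"delta_pos":[4,2.33,0],"jaw":1},
  {"delta_rot":[0,0,0],"delta_pos":[4,2.33,0],"jaw":1},
  {"delta_rot":[0,0,0],"delta_pos":[4,2.33,0],"jaw":1},
])

```text
time: 2.1
tool_pos: [0.3894, -0.1623, 0.2228]
ee_rot: [3.141, 0.0, 1.636]
ft_force: [1.0, -0.6, -0.3]
finger_gap: 0.0877
grasp_force: 0.0
```

Call:
servo_tool([
  {"delta_rot":[0,0,0],"delta_pos":[4,2.33,0],"jaw":1},
  {"delta_rot":[0,0,0],"delta_pos":[4,2.33,0],"jaw":1},
  {"delta_rot":[0,0,0],"delta_pos":[4,2.33,0],"jaw":1},
  {"delta_rot":[0,0,0],"delta_pos":[4,2.33,0],"jaw":1},
  {"delta_rot":[0,0,0],"delta_pos":[4,2.33,0],"jaw":1},
])

```text
time: 2.6
tool_pos: [0.4916, 0.0455, 0.2227]
ee_rot: [3.141, 0.0, 1.637]
ft_force: [0.3, -0.8, 0.6]
finger_gap: 0.0876
grasp_force: 0.0
```

Call:
servo_tool([
  {"delta_rot":[0,0,0],"delta_pos":[4,2.33,0],"jaw":1},
  {"delta_rot":[0,0,0],"delta_pos":[3.8,2.3,0],"jaw":1},
  {"delta_rot":[0,0,0],"delta_pos":[0,0,2],"jaw":1},
  {"delta_rot":[0,0,0],"delta_pos":[0,0,2],"jaw":1},
  {"delta_rot":[0,0,0],"delta_pos":[0,0,0],"jaw":1},
])

```text
time: 3.1
tool_pos: [0.5297, 0.1249, 0.1801]
ee_rot: [-3.136, 0.0, 1.638]
ft_force: [-0.7, 1.1, 0.0]
finger_gap: 0.0881
grasp_force: 0.0
```

Run:
```python
from h import *
import pickle
c=r.capture("side"); pickle.dump(c,open("side1.pkl","wb")); t=r.capture("top")
a=cv2.resize(c["frame"][200:350,240:390],(500,500),interpolation=cv2.INTER_CUBIC)
b=cv2.resize(t["frame"][180:290,190:300],(300,300),interpolation=cv2.INTER_CUBIC); b=cv2.copyMakeBorder(b,0,200,0,0,cv2.BORDER_CONSTANT)
cv2.imwrite("pics/z3.png",np.hstack([a,b])); s=r.get_state(); print(s["tool_pos"],s["ee_rot"],s["ft_force"])
```

```text
[0.53153902 0.12453295 0.18257503] [-3.14032179e+00 -4.08064524e-05  1.63853149e+00] [0.01850447 0.00618457 0.02529066]
```

View pics/z3.png

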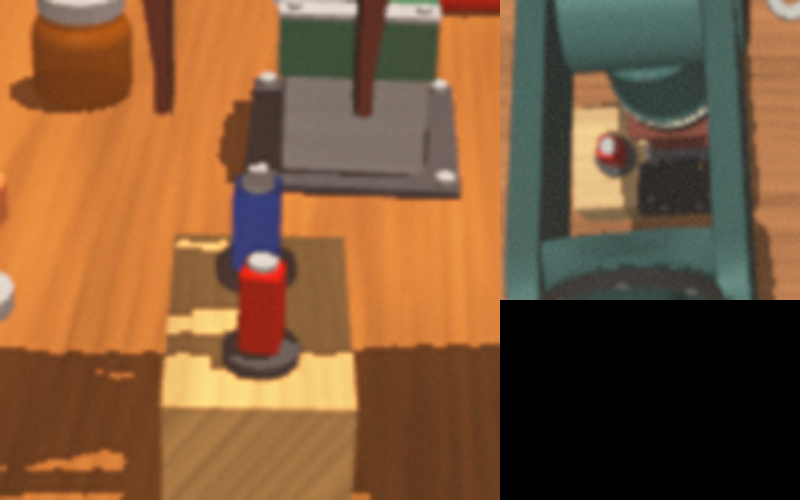

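The fingertips, at crop (165,112) and (363,115), straddle the blue handle at (258,225), and the red punch stays clear of both. I'll descend and grip.

Call:
servo_tool([
  {"delta_rot":[0,0,0],"delta_pos":[0,0,2.5],"jaw":1},
  {"delta_rot":[0,0,0],"delta_pos":[0,0,2.5],"jaw":1},
  {"delta_rot":[0,0,0],"delta_pos":[0,0,2],"jaw":1},
  {"delta_rot":[0,0,0],"delta_pos":[0,0,1],"jaw":1},
  {"delta_rot":[0,0,0],"delta_pos":[0,0,0.5],"jaw":1},
])

```text
time: 3.7
tool_pos: [0.5322, 0.1243, 0.0978]
ee_rot: [3.141, -0.0, 1.639]
ft_force: [-0.2, -0.7, -0.6]
finger_gap: 0.0882
grasp_force: 0.0
```

Call:
servo_tool([
  {"delta_rot":[0,0,0],"delta_pos":[0,0,0.3],"jaw":1},
  {"delta_rot":[0,0,0],"delta_pos":[0,0,0],"jaw":1},
  {"delta_rot":[0,0,0],"delta_pos":[0,0,0],"jaw":1},
])

```text
time: 4.0
tool_pos: [0.5326, 0.1247, 0.0955]
ee_rot: [3.14, -0.0, 1.641]
ft_force: [-0.6, 0.0, -0.5]
finger_gap: 0.0878
grasp_force: 0.0
```

Call:
servo_tool([
  {"delta_rot":[0,0,0],"delta_pos":[0,0,0],"jaw":-1},
  {"delta_rot":[0,0,0],"delta_pos":[0,0,0],"jaw":-1},
  {"delta_rot":[0,0,0],"delta_pos":[0,0,0],"jaw":-1},
  {"delta_rot":[0,0,0],"delta_pos":[0,0,0],"jaw":-1},
  {"delta_rot":[0,0,0],"delta_pos":[0,0,0],"jaw":-1},
])

```text
time: 4.5
tool_pos: [0.5319, 0.1246, 0.0947]
ee_rot: [3.142, -0.0, 1.641]
ft_force: [0.4, -0.4, 0.1]
finger_gap: 0.0514
grasp_force: 0.0
```

Call:
servo_tool([
  {"delta_rot":[0,0,0],"delta_pos":[0,0,0],"jaw":-1},
  {"delta_rot":[0,0,0],"delta_pos":[0,0,0],"jaw":-1},
  {"delta_rot":[0,0,0],"delta_pos":[0,0,0],"jaw":-1},
  {"delta_rot":[0,0,0],"delta_pos":[0,0,0],"jaw":-1},
  {"delta_rot":[0,0,0],"delta_pos":[0,0,0],"jaw":-1},
])

```text
time: 5.0
tool_pos: [0.5318, 0.1246, 0.0946]
ee_rot: [-3.141, -0.0, 1.641]
ft_force: [-1.7, -0.3, 0.4]
finger_gap: 0.0246
grasp_force: 29.4
```

Call:
servo_tool([
  {"delta_rot":[0,0,0],"delta_pos":[0,0,-0.5],"jaw":-1},
  {"delta_rot":[0,0,0],"delta_pos":[0,0,-1.5],"jaw":-1},
  {"delta_rot":[0,0,0],"delta_pos":[0,0,-2.5],"jaw":-1},
  {"delta_rot":[0,0,0],"delta_pos":[0,0,-2.5],"jaw":-1},
  {"delta_rot":[0,0,0],"delta_pos":[0,0,-2.5],"jaw":-1},
])

```text
time: 5.5
tool_pos: [0.5315, 0.1246, 0.1905]
ee_rot: [-3.141, -0.0, 1.641]
ft_force: [0.1, -0.2, -1.8]
finger_gap: 0.0243
grasp_force: 29.5
```

Call:
servo_tool([
  {"delta_rot":[0,0,0],"delta_pos":[0,0,-2.5],"jaw":-1},
  {"delta_rot":[0,0,0],"delta_pos":[0,0,-1.5],"jaw":-1},
  {"delta_rot":[0,0,0],"delta_pos":[0,0,0],"jaw":-1},
  {"delta_rot":[0,0,0],"delta_pos":[0,0,0],"jaw":-1},
])

```text
time: 5.9
tool_pos: [0.5316, 0.1246, 0.2293]
ee_rot: [-3.141, -0.0, 1.641]
ft_force: [-0.5, 0.3, -3.5]
finger_gap: 0.0244
grasp_force: 29.5
```

Run:
```python
from h import *
import pickle
c=r.capture("side"); pickle.dump(c,open("side2.pkl","wb"))
s=r.get_state(); p=s["tool_pos"]; print(p,s["ee_rot"],s["ft_force"],s["moment"])
tip=p-[0,0,.082]; print("tip exp px",proj(c,tip),"tcp px",proj(c,p))
a=cv2.resize(c["frame"][150:300,240:390],(600,600),interpolation=cv2.INTER_CUBIC)
cv2.imwrite("pics/z4.png",a)
```

```text
[0.53106129 0.12453525 0.22868708] [-3.13980754e+00 -4.51557465e-05  1.64081720e+00] [-0.58039745 -0.52296658 -2.71012664] [-0.03552171 -0.04658037  0.01028456]
tip exp px (np.float64(317.7506760790952), np.float64(248.28483113163614)) tcp px (np.float64(318.8384686006396), np.float64(203.38188382280498))
```

View pics/z4.png

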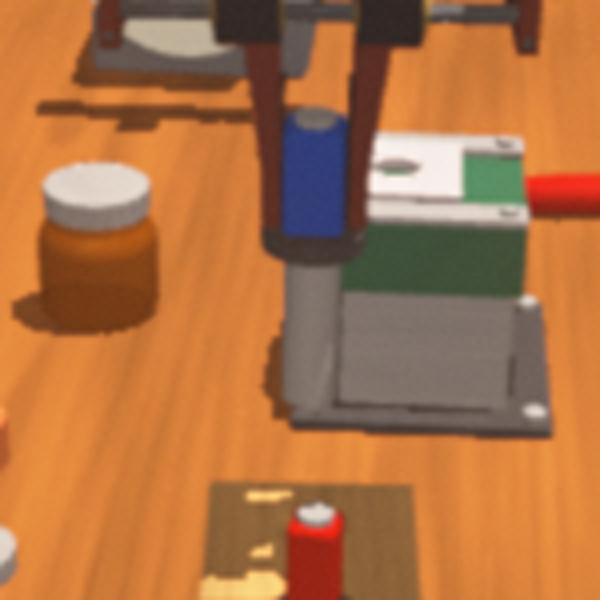

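The drift hangs upright in the jaws, with its rod tip at crop (308,402), close to where it should be. Next I'll use the side camera's hole estimate to cross-check the relative offset from the drift's start position.

Run:
```python
from h import *
import pickle
s=pickle.load(open("side.pkl","rb"));t=pickle.load(open("top.pkl","rb"))
A=lambda x,y:(305+(x+.5)/4-.5,170+(y+.5)/4-.5)
B=lambda x,y:(270+(x-400+.5)/4-.5,245+(y+.5)/4-.5)
for n,uv,z in [("hole",A(136,87),.121),("plateFL",A(68,118),.123),("greenFL",A(76,138),.115),("greenFR",A(268,150),.115),("collar",B(588,143),.089),("handletop",B(590,38),.136),("standBL",B(490,102),.083),("standBR",B(697,105),.083),("standFL",B(474,309),.083),("standFR",B(708,311),.083),("footFL",A(55,340),.01),("footFR",A(292,357),.0)]:
    print(n,np.round(uv,1),onz(s,*uv,z)[:2].round(4))
# subpixel hole centre, top view: green inside plate
f=cv2.resize(t["frame"][225:265,370:406],None,fx=8,fy=8,interpolation=cv2.INTER_CUBIC)
H,S,V=cv2.split(cv2.cvtColor(f,cv2.COLOR_BGR2HSV)); m=((H>50)&(H<90)&(S>35)).astype(np.uint8)
for k in cv2.findContours(m,cv2.RETR_EXTERNAL,cv2.CHAIN_APPROX_NONE)[0]:
    if cv2.contourArea(k)>2000:
        (x,y),w,_=cv2.minAreaRect(k); u,v=370+(x+.5)/8-.5,225+(y+.5)/8-.5; print("g",u,v,np.array(w)/8,onz(t,u,v,.119))
```

```text
hole [338.6 191.4] [ 0.506  -0.1725]
plateFL [321.6 199.1] [ 0.5396 -0.1239]
greenFL [323.6 204.1] [ 0.5348 -0.1171]
greenFR [371.6 207.1] [ 0.4358 -0.1137]
collar [316.6 280.4] [0.5312 0.1332]
handletop [317.1 254.1] [0.5318 0.1255]
standBL [292.1 270.1] [0.5771 0.0952]
standBR [343.9 270.9] [0.4859 0.0883]
standFL [288.1 321.9] [0.5669 0.2446]
standFR [346.6 322.4] [0.4776 0.2371]
footFL [318.4 254.6] [ 0.5415 -0.0889]
footFR [377.6 258.9] [ 0.4154 -0.1013]
g 387.75 262.375 [ 4.125 29.125] [ 0.46519408 -0.17247055  0.119     ]
g 387.4375 244.75 [8.125 9.   ] [ 0.50731052 -0.1720545   0.119     ]
```

Call:
servo_tool([
  {"delta_rot":[0,0,0.06],"delta_pos":[0,0,0],"jaw":-1},
  {"delta_rot":[0,0,0],"delta_pos":[-4,-0.4,0],"jaw":-1},
  {"delta_rot":[0,0,0],"delta_pos":[-4,-0.4,0],"jaw":-1},
  {"delta_rot":[0,0,0],"delta_pos":[-4,-0.4,0],"jaw":-1},
  {"delta_rot":[0,0,0],"delta_pos":[-4,-0.4,0],"jaw":-1},
])

```text
time: 6.45
tool_pos: [0.5163, -0.0367, 0.2281]
ee_rot: [-3.139, -0.001, 1.581]
ft_force: [-0.2, -0.5, -2.7]
finger_gap: 0.0237
grasp_force: 30.0
```

Call:
servo_tool([
  {"delta_rot":[0,0,0],"delta_pos":[-4,-0.4,0],"jaw":-1},
  {"delta_rot":[0,0,0],"delta_pos":[-4,-0.4,0],"jaw":-1},
  {"delta_rot":[0,0,0],"delta_pos":[-4,-0.1,0],"jaw":-1},
  {"delta_rot":[0,0,0],"delta_pos":[-1.6,0,0.5],"jaw":-1},
  {"delta_rot":[0,0,0],"delta_pos":[0,0,1],"jaw":-1},
])

```text
time: 6.95
tool_pos: [0.5099, -0.1737, 0.2137]
ee_rot: [-3.141, 0.0, 1.578]
ft_force: [0.1, 0.2, -2.2]
finger_gap: 0.024
grasp_force: 30.0
```

Call:
servo_tool([
  {"delta_rot":[0,0,0],"delta_pos":[0,0,0.3],"jaw":-1},
  {"delta_rot":[0,0,0],"delta_pos":[0,0,0],"jaw":-1},
  {"delta_rot":[0,0,0],"delta_pos":[0,0,0],"jaw":-1},
  {"delta_rot":[0,0,0],"delta_pos":[0,0,0],"jaw":-1},
])

```text
time: 7.35
tool_pos: [0.5102, -0.1706, 0.2119]
ee_rot: [3.141, -0.0, 1.582]
ft_force: [0.5, -0.0, -2.7]
finger_gap: 0.0238
grasp_force: 30.0
```

Run:
```python
from h import *
import pickle
c=r.capture("side"); pickle.dump(c,open("side3.pkl","wb"))
s=r.get_state(); p=s["tool_pos"]; print(p,s["ee_rot"],s["ft_force"],s["moment"])
a=cv2.resize(c["frame"][135:235,290:420],(780,600),interpolation=cv2.INTER_CUBIC)
cv2.imwrite("pics/z5.png",a)
```

```text
[ 0.51022282 -0.1708455   0.21199915] [3.14105775e+00 3.73710681e-05 1.58208946e+00] [ 0.13629819 -0.42850309 -3.03514834] [-0.01318859 -0.12486238  0.00946092]
```

View pics/z5.png

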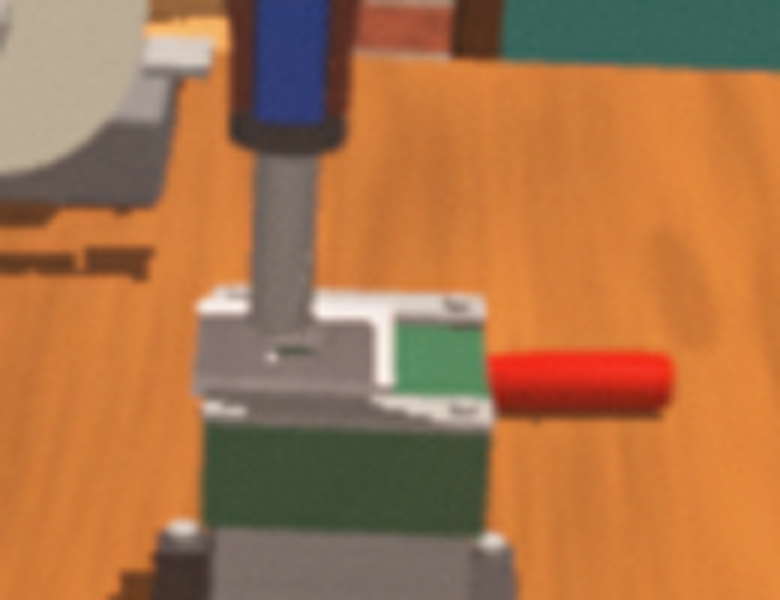

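The rod sits left of the hole: rod foot at x≈283 against the hole's front edge at x≈297, which is about 4 mm too far in +x and agrees with the numbers. I'll shift over and feel down.

Call:
servo_tool([
  {"delta_rot":[0,0,0],"delta_pos":[-0.1,-0.4,0],"jaw":-1},
  {"delta_rot":[0,0,0],"delta_pos":[0,0,0.2],"jaw":-1},
  {"delta_rot":[0,0,0],"delta_pos":[0,0,0.2],"jaw":-1},
  {"delta_rot":[0,0,0],"delta_pos":[0,0,0.1],"jaw":-1},
  {"delta_rot":[0,0,0],"delta_pos":[0,0,0],"jaw":-1},
])

```text
time: 7.9
tool_pos: [0.5058, -0.1726, 0.2064]
ee_rot: [-3.141, -0.0, 1.581]
ft_force: [-0.3, -0.1, -3.3]
finger_gap: 0.0237
grasp_force: 30.0
```

Call:
servo_tool([
  {"delta_rot":[0,0,0],"delta_pos":[0,0,0.1],"jaw":-1},
  {"delta_rot":[0,0,0],"delta_pos":[0,0,0.1],"jaw":-1},
  {"delta_rot":[0,0,0],"delta_pos":[0,0,0],"jaw":-1},
])

```text
time: 8.2
tool_pos: [0.5059, -0.1727, 0.2045]
ee_rot: [-3.141, -0.0, 1.581]
ft_force: [0.2, 0.7, -3.0]
finger_gap: 0.0239
grasp_force: 30.0
```

Call:
servo_tool([
  {"delta_rot":[0,0,0],"delta_pos":[0,0,0.1],"jaw":-1},
  {"delta_rot":[0,0,0],"delta_pos":[0,0,0],"jaw":-1},
])

```text
time: 8.4
tool_pos: [0.5059, -0.1726, 0.2035]
ee_rot: [-3.141, -0.0, 1.581]
ft_force: [0.0, 0.6, -3.3]
finger_gap: 0.024
grasp_force: 30.0
```

Call:
servo_tool([
  {"delta_rot":[0,0,0],"delta_pos":[0,0,0.1],"jaw":-1},
  {"delta_rot":[0,0,0],"delta_pos":[0,0,0],"jaw":-1},
])

```text
time: 8.6
tool_pos: [0.5059, -0.1729, 0.2026]
ee_rot: [-3.141, 0.0, 1.581]
ft_force: [-0.4, -0.8, -3.1]
finger_gap: 0.0239
grasp_force: 30.0
```

Call:
servo_tool([
  {"delta_rot":[0,0,0],"delta_pos":[0,0,0.05],"jaw":-1},
  {"delta_rot":[0,0,0],"delta_pos":[0,0,0],"jaw":-1},
])

```text
time: 8.8
tool_pos: [0.5059, -0.1728, 0.2022]
ee_rot: [-3.142, 0.0, 1.581]
ft_force: [-0.2, -1.3, -2.3]
finger_gap: 0.0239
grasp_force: 30.0
```

Call:
servo_tool([
  {"delta_rot":[0,0,0],"delta_pos":[0,0,0.1],"jaw":-1},
  {"delta_rot":[0,0,0],"delta_pos":[0,0,0],"jaw":-1},
])

```text
time: 9.0
tool_pos: [0.5059, -0.1728, 0.2011]
ee_rot: [-3.142, 0.0, 1.581]
ft_force: [0.1, -1.7, -2.6]
finger_gap: 0.0237
grasp_force: 30.0
```

Call:
servo_tool([
  {"delta_rot":[0,0,0],"delta_pos":[0,0,0.1],"jaw":-1},
  {"delta_rot":[0,0,0],"delta_pos":[0,0,0],"jaw":-1},
])

```text
time: 9.2
tool_pos: [0.5059, -0.1728, 0.2001]
ee_rot: [-3.142, 0.0, 1.581]
ft_force: [-1.4, -1.2, -2.1]
finger_gap: 0.0239
grasp_force: 30.0
```

Call:
servo_tool([
  {"delta_rot":[0,0,0],"delta_pos":[0,0,0.05],"jaw":-1},
  {"delta_rot":[0,0,0],"delta_pos":[0,0,0],"jaw":-1},
])

```text
time: 9.4
tool_pos: [0.5059, -0.1728, 0.1996]
ee_rot: [-3.141, 0.0, 1.581]
ft_force: [-1.1, -1.6, -1.7]
finger_gap: 0.0244
grasp_force: 30.0
```

Call:
servo_tool([
  {"delta_rot":[0,0,0],"delta_pos":[-0.05,0,0.1],"jaw":-1},
  {"delta_rot":[0,0,0],"delta_pos":[0,0,0],"jaw":-1},
])

```text
time: 9.6
tool_pos: [0.5059, -0.173, 0.1985]
ee_rot: [-3.142, -0.0, 1.581]
ft_force: [-0.9, -0.1, -2.4]
finger_gap: 0.0237
grasp_force: 30.0
```

Call:
servo_tool([
  {"delta_rot":[0,0,0],"delta_pos":[0,0,0.1],"jaw":-1},
  {"delta_rot":[0,0,0],"delta_pos":[0,0,0],"jaw":-1},
])

```text
time: 9.8
tool_pos: [0.5059, -0.173, 0.1975]
ee_rot: [-3.142, -0.0, 1.581]
ft_force: [-0.8, -0.8, -3.0]
finger_gap: 0.0239
grasp_force: 30.0
```

Call:
servo_tool([
  {"delta_rot":[0,0,0],"delta_pos":[0,0,0.05],"jaw":-1},
  {"delta_rot":[0,0,0],"delta_pos":[0,0,0],"jaw":-1},
])

```text
time: 10.0
tool_pos: [0.5059, -0.1731, 0.1971]
ee_rot: [-3.142, -0.0, 1.581]
ft_force: [-0.3, -0.4, -1.8]
finger_gap: 0.0239
grasp_force: 30.0
```

Call:
servo_tool([
  {"delta_rot":[0,0,0],"delta_pos":[0,0,0.05],"jaw":-1},
  {"delta_rot":[0,0,0],"delta_pos":[0,0,0],"jaw":-1},
])

```text
time: 10.2
tool_pos: [0.5059, -0.1731, 0.1967]
ee_rot: [-3.142, -0.0, 1.581]
ft_force: [-1.0, -0.8, -0.7]
finger_gap: 0.024
grasp_force: 30.0
```

Call:
servo_tool([
  {"delta_rot":[0,0,0],"delta_pos":[0,0,0.05],"jaw":-1},
  {"delta_rot":[0,0,0],"delta_pos":[0,0,0],"jaw":-1},
])

```text
time: 10.4
tool_pos: [0.5059, -0.1731, 0.1967]
ee_rot: [3.141, -0.0, 1.581]
ft_force: [-2.3, 0.8, 4.5]
finger_gap: 0.0238
grasp_force: 30.0
```

Call:
servo_tool([
  {"delta_rot":[0,0,0],"delta_pos":[0,0,0.03],"jaw":-1},
  {"delta_rot":[0,0,0],"delta_pos":[0,0,0],"jaw":-1},
])

```text
time: 10.6
tool_pos: [0.506, -0.1731, 0.1967]
ee_rot: [3.141, -0.0, 1.581]
ft_force: [-2.5, 0.4, 6.7]
finger_gap: 0.0239
grasp_force: 30.0
```

Call:
servo_tool([
  {"delta_rot":[0,0,0],"delta_pos":[0,0,-0.11],"jaw":-1},
  {"delta_rot":[0,0,0],"delta_pos":[-0.1,0,0],"jaw":-1},
  {"delta_rot":[0,0,0],"delta_pos":[0,0,0],"jaw":-1},
  {"delta_rot":[0,0,0],"delta_pos":[0,0,0],"jaw":-1},
])

```text
time: 11.0
tool_pos: [0.506, -0.174, 0.1967]
ee_rot: [3.142, -0.0, 1.581]
ft_force: [1.0, -0.1, -2.9]
finger_gap: 0.0239
grasp_force: 30.0
```

Call:
servo_tool([
  {"delta_rot":[0,0,0],"delta_pos":[-0.07,0,0],"jaw":-1},
  {"delta_rot":[0,0,0],"delta_pos":[0,0,0],"jaw":-1},
])

```text
time: 11.2
tool_pos: [0.5059, -0.1749, 0.1968]
ee_rot: [-3.141, -0.0, 1.581]
ft_force: [0.2, -0.6, -2.4]
finger_gap: 0.0238
grasp_force: 30.0
```

Call:
servo_tool([
  {"delta_rot":[0,0,0],"delta_pos":[-0.05,0,0],"jaw":-1},
  {"delta_rot":[0,0,0],"delta_pos":[0,0,0],"jaw":-1},
])

```text
time: 11.4
tool_pos: [0.5058, -0.1753, 0.1968]
ee_rot: [-3.141, -0.0, 1.581]
ft_force: [-0.4, 0.9, -3.1]
finger_gap: 0.024
grasp_force: 30.0
```

Call:
servo_tool([
  {"delta_rot":[0,0,0],"delta_pos":[-0.05,0,0],"jaw":-1},
  {"delta_rot":[0,0,0],"delta_pos":[0,0,0],"jaw":-1},
])

```text
time: 11.6
tool_pos: [0.5058, -0.1755, 0.1969]
ee_rot: [-3.141, -0.001, 1.581]
ft_force: [-0.3, 0.4, -2.4]
finger_gap: 0.0238
grasp_force: 30.0
```

Call:
servo_tool([
  {"delta_rot":[0,0,0],"delta_pos":[-0.05,0,0],"jaw":-1},
  {"delta_rot":[0,0,0],"delta_pos":[0,0,0],"jaw":-1},
])

```text
time: 11.8
tool_pos: [0.5058, -0.1757, 0.1968]
ee_rot: [-3.141, -0.001, 1.581]
ft_force: [-0.8, 3.9, -3.0]
finger_gap: 0.0239
grasp_force: 30.0
```

Call:
servo_tool([
  {"delta_rot":[0,0,0],"delta_pos":[-0.05,0,0],"jaw":-1},
  {"delta_rot":[0,0,0],"delta_pos":[0,0,0],"jaw":-1},
])

```text
time: 12.0
tool_pos: [0.5058, -0.1759, 0.1968]
ee_rot: [-3.141, -0.002, 1.581]
ft_force: [-1.1, 5.8, -2.1]
finger_gap: 0.0239
grasp_force: 30.0
```

Call:
servo_tool([
  {"delta_rot":[0,0,0],"delta_pos":[-0.05,0,0],"jaw":-1},
  {"delta_rot":[0,0,0],"delta_pos":[0,0,0],"jaw":-1},
])

```text
time: 12.2
tool_pos: [0.5058, -0.1763, 0.1969]
ee_rot: [-3.141, -0.002, 1.581]
ft_force: [0.2, 4.7, -1.9]
finger_gap: 0.0237
grasp_force: 30.0
```

Call:
servo_tool([
  {"delta_rot":[0,0,0],"delta_pos":[0.31,0,0],"jaw":-1},
  {"delta_rot":[0,0,0],"delta_pos":[0,-0.3,0],"jaw":-1},
  {"delta_rot":[0,0,0],"delta_pos":[0,0,0],"jaw":-1},
])

```text
time: 12.5
tool_pos: [0.5031, -0.1749, 0.1972]
ee_rot: [3.141, 0.001, 1.581]
ft_force: [0.8, -0.6, -3.0]
finger_gap: 0.0239
grasp_force: 30.0
```

Call:
servo_tool([
  {"delta_rot":[0,0,0],"delta_pos":[0,-0.3,0],"jaw":-1},
  {"delta_rot":[0,0,0],"delta_pos":[0,-0.3,0],"jaw":-1},
  {"delta_rot":[0,0,0],"delta_pos":[0,-0.3,0],"jaw":-1},
  {"delta_rot":[0,0,0],"delta_pos":[0,-0.2,0],"jaw":-1},
  {"delta_rot":[0,0,0],"delta_pos":[0,0,0],"jaw":-1},
])

```text
time: 13.0
tool_pos: [0.4916, -0.1747, 0.1971]
ee_rot: [-3.142, 0.0, 1.581]
ft_force: [0.2, -1.0, -3.2]
finger_gap: 0.0239
grasp_force: 30.0
```

Call:
servo_tool([
  {"delta_rot":[0,0,0],"delta_pos":[0.03,-0.1,0.06],"jaw":-1},
  {"delta_rot":[0,0,0],"delta_pos":[0,0,0],"jaw":-1},
])

```text
time: 13.2
tool_pos: [0.4912, -0.1743, 0.1967]
ee_rot: [3.141, 0.0, 1.581]
ft_force: [2.5, -1.0, -0.8]
finger_gap: 0.0239
grasp_force: 30.0
```

Call:
servo_tool([
  {"delta_rot":[0,0,0],"delta_pos":[0,-0.1,0.03],"jaw":-1},
  {"delta_rot":[0,0,0],"delta_pos":[0,0,0],"jaw":-1},
])

```text
time: 13.4
tool_pos: [0.4908, -0.1743, 0.1966]
ee_rot: [3.14, 0.0, 1.581]
ft_force: [3.0, -0.2, 1.8]
finger_gap: 0.0238
grasp_force: 30.0
```

Call:
servo_tool([
  {"delta_rot":[0,0,0],"delta_pos":[0,-0.1,0],"jaw":-1},
  {"delta_rot":[0,0,0],"delta_pos":[0,0,0],"jaw":-1},
])

```text
time: 13.6
tool_pos: [0.4896, -0.1744, 0.1966]
ee_rot: [3.14, 0.0, 1.581]
ft_force: [2.9, -0.0, 3.1]
finger_gap: 0.0241
grasp_force: 30.0
```

Call:
servo_tool([
  {"delta_rot":[0,0,0],"delta_pos":[0,-0.1,0],"jaw":-1},
  {"delta_rot":[0,0,0],"delta_pos":[0,0,0],"jaw":-1},
])

```text
time: 13.8
tool_pos: [0.4882, -0.1743, 0.1963]
ee_rot: [3.141, 0.0, 1.581]
ft_force: [3.3, -0.5, 2.3]
finger_gap: 0.0236
grasp_force: 30.0
```

Call:
servo_tool([
  {"delta_rot":[0,0,0],"delta_pos":[0,-0.1,0],"jaw":-1},
  {"delta_rot":[0,0,0],"delta_pos":[0,0,0],"jaw":-1},
])

```text
time: 14.0
tool_pos: [0.4856, -0.174, 0.1954]
ee_rot: [-3.139, -0.0, 1.581]
ft_force: [2.3, -1.3, -0.7]
finger_gap: 0.0237
grasp_force: 30.0
```

Call:
servo_tool([
  {"delta_rot":[0,0,0],"delta_pos":[0,-0.1,0],"jaw":-1},
  {"delta_rot":[0,0,0],"delta_pos":[0,0,0],"jaw":-1},
])

```text
time: 14.2
tool_pos: [0.4848, -0.174, 0.1954]
ee_rot: [-3.139, -0.001, 1.581]
ft_force: [0.7, -1.8, -2.3]
finger_gap: 0.0238
grasp_force: 30.0
```

Call:
servo_tool([
  {"delta_rot":[0,0,0],"delta_pos":[0,0,0.1],"jaw":-1},
  {"delta_rot":[0,0,0],"delta_pos":[0,0,0],"jaw":-1},
])

```text
time: 14.4
tool_pos: [0.4851, -0.1739, 0.1945]
ee_rot: [-3.14, -0.001, 1.581]
ft_force: [0.5, -0.7, -2.8]
finger_gap: 0.0243
grasp_force: 30.0
```

Call:
servo_tool([
  {"delta_rot":[0,0,0],"delta_pos":[0,0,0.05],"jaw":-1},
  {"delta_rot":[0,0,0],"delta_pos":[0,0,0],"jaw":-1},
])

```text
time: 14.6
tool_pos: [0.4853, -0.174, 0.1942]
ee_rot: [-3.14, -0.001, 1.581]
ft_force: [-0.1, -1.5, -2.1]
finger_gap: 0.0241
grasp_force: 30.0
```

Call:
servo_tool([
  {"delta_rot":[0,0,0],"delta_pos":[0,0,0.1],"jaw":-1},
  {"delta_rot":[0,0,0],"delta_pos":[0,0,0.05],"jaw":-1},
  {"delta_rot":[0,0,0],"delta_pos":[0,0,0],"jaw":-1},
])

```text
time: 14.9
tool_pos: [0.4856, -0.174, 0.1928]
ee_rot: [-3.141, -0.0, 1.581]
ft_force: [-0.0, -0.7, -3.2]
finger_gap: 0.0237
grasp_force: 30.0
```

Call:
servo_tool([
  {"delta_rot":[0,0,0],"delta_pos":[0,0,0.1],"jaw":-1},
  {"delta_rot":[0,0,0],"delta_pos":[0,0,0],"jaw":-1},
])

```text
time: 15.1
tool_pos: [0.4858, -0.174, 0.1919]
ee_rot: [-3.141, -0.0, 1.581]
ft_force: [-0.0, -1.3, -2.8]
finger_gap: 0.0238
grasp_force: 30.0
```

Call:
servo_tool([
  {"delta_rot":[0,0,0],"delta_pos":[0,0,0.1],"jaw":-1},
  {"delta_rot":[0,0,0],"delta_pos":[0,0,0],"jaw":-1},
])

```text
time: 15.3
tool_pos: [0.4859, -0.1741, 0.1909]
ee_rot: [-3.141, -0.0, 1.581]
ft_force: [0.4, -1.0, -2.9]
finger_gap: 0.0239
grasp_force: 30.0
```

Call:
servo_tool([
  {"delta_rot":[0,0,0],"delta_pos":[0,0,0.1],"jaw":-1},
  {"delta_rot":[0,0,0],"delta_pos":[0,0,0],"jaw":-1},
])

```text
time: 15.5
tool_pos: [0.4859, -0.1741, 0.1899]
ee_rot: [-3.141, -0.0, 1.581]
ft_force: [0.0, -0.6, -1.7]
finger_gap: 0.0239
grasp_force: 30.0
```

Call:
servo_tool([
  {"delta_rot":[0,0,0],"delta_pos":[0,0,0.1],"jaw":-1},
  {"delta_rot":[0,0,0],"delta_pos":[0,0,0],"jaw":-1},
])

```text
time: 15.7
tool_pos: [0.4859, -0.1741, 0.1889]
ee_rot: [-3.141, -0.0, 1.581]
ft_force: [-0.9, -0.2, -2.9]
finger_gap: 0.0241
grasp_force: 30.0
```

Call:
servo_tool([
  {"delta_rot":[0,0,0],"delta_pos":[0,0,0.1],"jaw":-1},
  {"delta_rot":[0,0,0],"delta_pos":[0,0,0],"jaw":-1},
])

```text
time: 15.9
tool_pos: [0.4859, -0.1741, 0.1879]
ee_rot: [-3.141, -0.0, 1.581]
ft_force: [0.4, -0.5, -2.7]
finger_gap: 0.0238
grasp_force: 30.0
```

Call:
servo_tool([
  {"delta_rot":[0,0,0],"delta_pos":[0,0,0.05],"jaw":-1},
  {"delta_rot":[0,0,0],"delta_pos":[0,0,0],"jaw":-1},
])

```text
time: 16.1
tool_pos: [0.4859, -0.1741, 0.1875]
ee_rot: [-3.142, -0.0, 1.581]
ft_force: [0.5, -0.2, -2.5]
finger_gap: 0.024
grasp_force: 30.0
```

Call:
servo_tool([
  {"delta_rot":[0,0,0],"delta_pos":[0,0,0.1],"jaw":-1},
  {"delta_rot":[0,0,0],"delta_pos":[0,0,0],"jaw":-1},
])

```text
time: 16.3
tool_pos: [0.4861, -0.1742, 0.1868]
ee_rot: [3.141, -0.0, 1.581]
ft_force: [-0.7, -1.1, -0.8]
finger_gap: 0.0238
grasp_force: 30.0
```

Call:
servo_tool([
  {"delta_rot":[0,0,0],"delta_pos":[0,0,0.08],"jaw":-1},
  {"delta_rot":[0,0,0],"delta_pos":[0,0,0],"jaw":-1},
])

```text
time: 16.5
tool_pos: [0.4861, -0.1743, 0.1864]
ee_rot: [3.141, 0.0, 1.581]
ft_force: [-1.6, -0.3, 4.2]
finger_gap: 0.0238
grasp_force: 30.0
```

Call:
servo_tool([
  {"delta_rot":[0,0,0],"delta_pos":[0,0,0.05],"jaw":-1},
  {"delta_rot":[0,0,0],"delta_pos":[0,0,0],"jaw":-1},
])

```text
time: 16.7
tool_pos: [0.4861, -0.1743, 0.186]
ee_rot: [3.141, 0.0, 1.581]
ft_force: [-1.6, -0.6, 6.1]
finger_gap: 0.024
grasp_force: 30.0
```

Call:
servo_tool([
  {"delta_rot":[0,0,0],"delta_pos":[0,0,0.05],"jaw":-1},
  {"delta_rot":[0,0,0],"delta_pos":[0,0,0.05],"jaw":-1},
  {"delta_rot":[0,0,0],"delta_pos":[0,0,0],"jaw":-1},
])

```text
time: 17.0
tool_pos: [0.4861, -0.1743, 0.1851]
ee_rot: [3.141, 0.0, 1.581]
ft_force: [-2.1, -0.1, 6.1]
finger_gap: 0.0242
grasp_force: 30.0
```

Call:
servo_tool([
  {"delta_rot":[0,0,0],"delta_pos":[0,0,0.05],"jaw":-1},
  {"delta_rot":[0,0,0],"delta_pos":[0,0,0.05],"jaw":-1},
  {"delta_rot":[0,0,0],"delta_pos":[0,0,0.05],"jaw":-1},
])

```text
time: 17.3
tool_pos: [0.4862, -0.1743, 0.1837]
ee_rot: [3.141, 0.0, 1.581]
ft_force: [-2.9, -0.5, 6.9]
finger_gap: 0.0241
grasp_force: 30.0
```

Call:
servo_tool([
  {"delta_rot":[0,0,0],"delta_pos":[0,0,0.05],"jaw":-1},
  {"delta_rot":[0,0,0],"delta_pos":[0,0,0.05],"jaw":-1},
  {"delta_rot":[0,0,0],"delta_pos":[0,0,0.05],"jaw":-1},
])

```text
time: 17.6
tool_pos: [0.4862, -0.1743, 0.1822]
ee_rot: [3.141, 0.0, 1.581]
ft_force: [-1.8, -0.9, 7.4]
finger_gap: 0.0239
grasp_force: 30.0
```

Call:
servo_tool([
  {"delta_rot":[0,0,0],"delta_pos":[0,-0.02,0.07],"jaw":-1},
  {"delta_rot":[0,0,0],"delta_pos":[0,0,0.08],"jaw":-1},
  {"delta_rot":[0,0,0],"delta_pos":[0,0,0.08],"jaw":-1},
  {"delta_rot":[0,0,0],"delta_pos":[0,0,0.08],"jaw":-1},
  {"delta_rot":[0,0,0],"delta_pos":[0,0,0.08],"jaw":-1},
])

```text
time: 18.1
tool_pos: [0.4861, -0.1743, 0.1783]
ee_rot: [3.141, 0.0, 1.581]
ft_force: [-2.1, -0.4, 8.2]
finger_gap: 0.024
grasp_force: 30.0
```

Call:
servo_tool([
  {"delta_rot":[0,0,0],"delta_pos":[0,0,0.08],"jaw":-1},
  {"delta_rot":[0,0,0],"delta_pos":[0,0,0.08],"jaw":-1},
  {"delta_rot":[0,0,0],"delta_pos":[0,0,0.08],"jaw":-1},
  {"delta_rot":[0,0,0],"delta_pos":[0,0,0.08],"jaw":-1},
  {"delta_rot":[0,0,0],"delta_pos":[0,0,0.08],"jaw":-1},
])

```text
time: 18.6
tool_pos: [0.4861, -0.1743, 0.1743]
ee_rot: [3.141, 0.0, 1.581]
ft_force: [-1.6, -0.0, 8.6]
finger_gap: 0.0239
grasp_force: 30.0
```

Call:
servo_tool([
  {"delta_rot":[0,0,0],"delta_pos":[0,0,0.08],"jaw":-1},
  {"delta_rot":[0,0,0],"delta_pos":[0,0,0.08],"jaw":-1},
  {"delta_rot":[0,0,0],"delta_pos":[0,0,0.08],"jaw":-1},
  {"delta_rot":[0,0,0],"delta_pos":[0,0,0.08],"jaw":-1},
  {"delta_rot":[0,0,0],"delta_pos":[0,0,0.08],"jaw":-1},
])

```text
time: 19.1
tool_pos: [0.486, -0.1743, 0.1703]
ee_rot: [3.141, 0.0, 1.581]
ft_force: [-2.6, -0.2, 8.6]
finger_gap: 0.0235
grasp_force: 30.0
```

Call:
servo_tool([
  {"delta_rot":[0,0,0],"delta_pos":[0,0,0.08],"jaw":-1},
  {"delta_rot":[0,0,0],"delta_pos":[0,0,0.08],"jaw":-1},
  {"delta_rot":[0,0,0],"delta_pos":[0,0,0.08],"jaw":-1},
  {"delta_rot":[0,0,0],"delta_pos":[0,0,0.08],"jaw":-1},
  {"delta_rot":[0,0,0],"delta_pos":[0,0,0.08],"jaw":-1},
])

```text
time: 19.6
tool_pos: [0.486, -0.1743, 0.1663]
ee_rot: [3.141, 0.0, 1.581]
ft_force: [-2.2, 0.0, 7.6]
finger_gap: 0.0241
grasp_force: 30.0
```

Call:
servo_tool([
  {"delta_rot":[0,0,0],"delta_pos":[0,0,0.08],"jaw":-1},
  {"delta_rot":[0,0,0],"delta_pos":[0,0,0.08],"jaw":-1},
  {"delta_rot":[0,0,0],"delta_pos":[0,0,0.08],"jaw":-1},
  {"delta_rot":[0,0,0],"delta_pos":[0,0,0.08],"jaw":-1},
  {"delta_rot":[0,0,0],"delta_pos":[0,0,0.08],"jaw":-1},
])

```text
time: 20.1
tool_pos: [0.4858, -0.1742, 0.1622]
ee_rot: [3.141, 0.0, 1.581]
ft_force: [-2.7, -0.6, 6.7]
finger_gap: 0.0238
grasp_force: 30.0
```

Call:
servo_tool([
  {"delta_rot":[0,0,0],"delta_pos":[0,0,0.08],"jaw":-1},
  {"delta_rot":[0,0,0],"delta_pos":[0,0,0.08],"jaw":-1},
  {"delta_rot":[0,0,0],"delta_pos":[0,0,0.08],"jaw":-1},
  {"delta_rot":[0,0,0],"delta_pos":[0,0,0.08],"jaw":-1},
  {"delta_rot":[0,0,0],"delta_pos":[0,0,0.08],"jaw":-1},
])

```text
time: 20.6
tool_pos: [0.4857, -0.1741, 0.157]
ee_rot: [-3.141, -0.0, 1.581]
ft_force: [-0.4, -0.6, -2.2]
finger_gap: 0.0237
grasp_force: 30.0
```

Call:
servo_tool([
  {"delta_rot":[0,0,0],"delta_pos":[0,0,0.1],"jaw":-1},
  {"delta_rot":[0,0,0],"delta_pos":[0,0,0.1],"jaw":-1},
  {"delta_rot":[0,0,0],"delta_pos":[0,0,0.1],"jaw":-1},
  {"delta_rot":[0,0,0],"delta_pos":[0,0,0.1],"jaw":-1},
  {"delta_rot":[0,0,0],"delta_pos":[0,0,0],"jaw":-1},
])

```text
time: 21.1
tool_pos: [0.4856, -0.1741, 0.1531]
ee_rot: [-3.141, -0.0, 1.581]
ft_force: [0.3, -0.3, -2.6]
finger_gap: 0.0239
grasp_force: 30.0
```

Call:
servo_tool([
  {"delta_rot":[0,0,0],"delta_pos":[0,0,0.1],"jaw":-1},
  {"delta_rot":[0,0,0],"delta_pos":[0,0,0],"jaw":-1},
  {"delta_rot":[0,0,0],"delta_pos":[0,0,0],"jaw":-1},
  {"delta_rot":[0,0,0],"delta_pos":[0,0,0],"jaw":-1},
  {"delta_rot":[0,0,0],"delta_pos":[0,0,0],"jaw":-1},
])

```text
time: 21.6
tool_pos: [0.4857, -0.1741, 0.1523]
ee_rot: [-3.141, -0.0, 1.581]
ft_force: [-0.3, -0.4, -3.0]
finger_gap: 0.0238
grasp_force: 30.0
```

Call:
servo_tool([
  {"delta_rot":[0,0,0],"delta_pos":[0,0,-0.5],"jaw":-1},
  {"delta_rot":[0,0,0],"delta_pos":[0,0,-1],"jaw":-1},
  {"delta_rot":[0,0,0],"delta_pos":[0,0,-1],"jaw":-1},
  {"delta_rot":[0,0,0],"delta_pos":[0,0,-1],"jaw":-1},
  {"delta_rot":[0,0,0],"delta_pos":[0,0,-1],"jaw":-1},
])

```text
time: 22.1
tool_pos: [0.4859, -0.1741, 0.1987]
ee_rot: [3.141, -0.0, 1.581]
ft_force: [1.3, -0.3, -2.8]
finger_gap: 0.0238
grasp_force: 30.0
```

Call:
servo_tool([
  {"delta_rot":[0,0,0],"delta_pos":[0,0,-1],"jaw":-1},
  {"delta_rot":[0,0,0],"delta_pos":[0,0,-1],"jaw":-1},
  {"delta_rot":[0,0,0],"delta_pos":[0,0,-1.3],"jaw":-1},
  {"delta_rot":[0,0,0],"delta_pos":[0,0,0],"jaw":-1},
])

```text
time: 22.5
tool_pos: [0.4869, -0.1746, 0.2324]
ee_rot: [3.138, 0.001, 1.581]
ft_force: [0.0, -0.1, -2.6]
finger_gap: 0.0238
grasp_force: 30.0
```

Call:
servo_tool([
  {"delta_rot":[0,0,0],"delta_pos":[4.2,0.7,0],"jaw":-1},
  {"delta_rot":[0,0,0],"delta_pos":[4.2,0.7,0],"jaw":-1},
  {"delta_rot":[0,0,0],"delta_pos":[4.2,0.7,0],"jaw":-1},
  {"delta_rot":[0,0,0],"delta_pos":[4.2,0.7,0],"jaw":-1},
  {"delta_rot":[0,0,0],"delta_pos":[4.2,0.7,0],"jaw":-1},
])

```text
time: 23.0
tool_pos: [0.5184, 0.0379, 0.2301]
ee_rot: [-3.141, -0.0, 1.58]
ft_force: [0.3, 0.4, -2.8]
finger_gap: 0.0238
grasp_force: 30.0
```

Call:
servo_tool([
  {"delta_rot":[0,0,0],"delta_pos":[4.2,0.7,0],"jaw":-1},
  {"delta_rot":[0,0,0],"delta_pos":[4.2,0.6,0],"jaw":-1},
  {"delta_rot":[0,0,-0.06],"delta_pos":[0,0,0],"jaw":-1},
  {"delta_rot":[0,0,0],"delta_pos":[0,0,0],"jaw":-1},
  {"delta_rot":[0,0,0],"delta_pos":[0,0,0],"jaw":-1},
])

```text
time: 23.5
tool_pos: [0.5304, 0.12, 0.23]
ee_rot: [-3.141, 0.0, 1.639]
ft_force: [-0.9, -0.3, -3.1]
finger_gap: 0.0239
grasp_force: 30.0
```

Run:
```python
from h import *
c=r.capture("side"); s=r.get_state(); print(s["tool_pos"],s["ee_rot"],s["ft_force"])
cv2.imwrite("pics/z6.png",cv2.resize(c["frame"][150:300,240:390],(600,600),interpolation=cv2.INTER_CUBIC))
```

```text
[0.53046929 0.11964477 0.23006446] [-3.14082679e+00  1.88753488e-04  1.63883734e+00] [-0.33926831  0.16915193 -2.0439069 ]
```

View pics/z6.png

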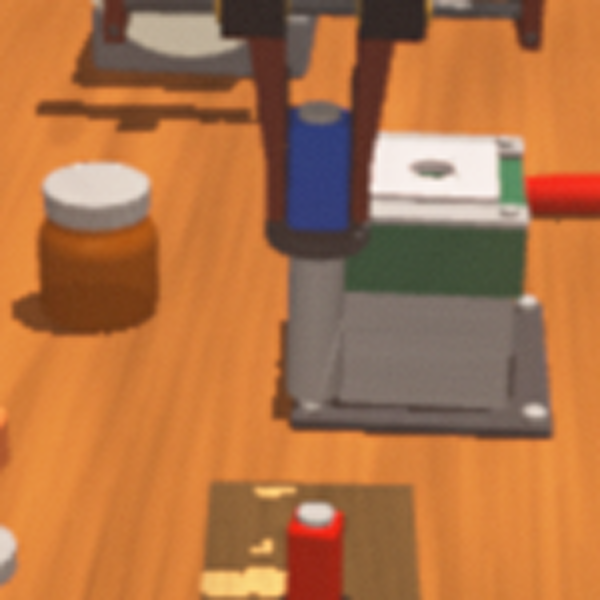

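The picture shows the drift upright in the jaws, with its tip at (312,400), and the guide plate now over the bore with its hole at (433,170). I'll correct by 5 mm and lower into the stand hole.

Call:
servo_tool([
  {"delta_rot":[0,0,0],"delta_pos":[0.49,0.15,0],"jaw":-1},
  {"delta_rot":[0,0,0],"delta_pos":[0,0,2],"jaw":-1},
  {"delta_rot":[0,0,0],"delta_pos":[0,0,2],"jaw":-1},
  {"delta_rot":[0,0,0],"delta_pos":[0,0,1.5],"jaw":-1},
  {"delta_rot":[0,0,0],"delta_pos":[0,0,0.5],"jaw":-1},
])

```text
time: 24.05
tool_pos: [0.5309, 0.1246, 0.1689]
ee_rot: [-3.139, -0.0, 1.639]
ft_force: [-0.3, -0.2, -3.2]
finger_gap: 0.0243
grasp_force: 30.0
```

Call:
servo_tool([
  {"delta_rot":[0,0,0],"delta_pos":[0,0,0.3],"jaw":-1},
  {"delta_rot":[0,0,0],"delta_pos":[0,0,0.2],"jaw":-1},
  {"delta_rot":[0,0,0],"delta_pos":[0,0,0.2],"jaw":-1},
  {"delta_rot":[0,0,0],"delta_pos":[0,0,0],"jaw":-1},
])

```text
time: 24.45
tool_pos: [0.5322, 0.1253, 0.1638]
ee_rot: [3.141, -0.0, 1.641]
ft_force: [-0.5, 0.3, -2.4]
finger_gap: 0.024
grasp_force: 30.0
```

Call:
servo_tool([
  {"delta_rot":[0,0,0],"delta_pos":[-0.05,0,0.1],"jaw":-1},
  {"delta_rot":[0,0,0],"delta_pos":[0,0,0.1],"jaw":-1},
  {"delta_rot":[0,0,0],"delta_pos":[0,0,0.1],"jaw":-1},
  {"delta_rot":[0,0,0],"delta_pos":[0,0,0],"jaw":-1},
])

```text
time: 24.85
tool_pos: [0.5319, 0.1248, 0.1603]
ee_rot: [-3.141, -0.0, 1.641]
ft_force: [0.4, -1.2, -3.1]
finger_gap: 0.024
grasp_force: 30.0
```

Call:
servo_tool([
  {"delta_rot":[0,0,0],"delta_pos":[0,0,0.2],"jaw":-1},
  {"delta_rot":[0,0,0],"delta_pos":[0,0,0.2],"jaw":-1},
  {"delta_rot":[0,0,0],"delta_pos":[0,0,0.2],"jaw":-1},
  {"delta_rot":[0,0,0],"delta_pos":[0,0,0],"jaw":-1},
])

```text
time: 25.25
tool_pos: [0.5317, 0.1248, 0.154]
ee_rot: [-3.141, -0.0, 1.641]
ft_force: [0.8, -0.5, -3.5]
finger_gap: 0.0239
grasp_force: 30.0
```

In the hole, with no contact force. From here to hanging is 59 mm.

Call:
servo_tool([
  {"delta_rot":[0,0,0],"delta_pos":[0,0,1],"jaw":-1},
  {"delta_rot":[0,0,0],"delta_pos":[0,0,1],"jaw":-1},
  {"delta_rot":[0,0,0],"delta_pos":[0,0,1],"jaw":-1},
  {"delta_rot":[0,0,0],"delta_pos":[0,0,1],"jaw":-1},
  {"delta_rot":[0,0,0],"delta_pos":[0,0,0.5],"jaw":-1},
])

```text
time: 25.75
tool_pos: [0.5312, 0.1247, 0.1078]
ee_rot: [-3.14, -0.0, 1.641]
ft_force: [0.0, 0.5, -2.9]
finger_gap: 0.024
grasp_force: 30.0
```

Call:
servo_tool([
  {"delta_rot":[0,0,0],"delta_pos":[0,0,0.5],"jaw":-1},
  {"delta_rot":[0,0,0],"delta_pos":[0,0,0.4],"jaw":-1},
  {"delta_rot":[0,0,0],"delta_pos":[0,0,0.2],"jaw":-1},
  {"delta_rot":[0,0,0],"delta_pos":[0,0,0.1],"jaw":-1},
  {"delta_rot":[0,0,0],"delta_pos":[0,0,0],"jaw":-1},
])

```text
time: 26.25
tool_pos: [0.5321, 0.1248, 0.0975]
ee_rot: [3.141, -0.0, 1.641]
ft_force: [-0.3, -0.4, -1.9]
finger_gap: 0.0238
grasp_force: 30.0
```

Call:
servo_tool([
  {"delta_rot":[0,0,0],"delta_pos":[0,0,0.1],"jaw":-1},
  {"delta_rot":[0,0,0],"delta_pos":[0,0,0],"jaw":-1},
])

```text
time: 26.45
tool_pos: [0.5321, 0.1248, 0.0965]
ee_rot: [3.141, -0.0, 1.641]
ft_force: [-0.4, 0.3, -3.4]
finger_gap: 0.0237
grasp_force: 30.0
```

Call:
servo_tool([
  {"delta_rot":[0,0,0],"delta_pos":[0,0,0.1],"jaw":-1},
  {"delta_rot":[0,0,0],"delta_pos":[0,0,0],"jaw":-1},
])

```text
time: 26.65
tool_pos: [0.5319, 0.1248, 0.0953]
ee_rot: [-3.142, -0.0, 1.641]
ft_force: [0.1, 0.1, -2.4]
finger_gap: 0.0236
grasp_force: 30.0
```

Call:
servo_tool([
  {"delta_rot":[0,0,0],"delta_pos":[0,0,0.07],"jaw":-1},
  {"delta_rot":[0,0,0],"delta_pos":[0,0,0],"jaw":-1},
])

```text
time: 26.85
tool_pos: [0.5321, 0.1248, 0.0949]
ee_rot: [3.141, -0.0, 1.641]
ft_force: [-1.1, 0.4, -0.2]
finger_gap: 0.0239
grasp_force: 30.0
```

Seated on its collar. I'll release and retreat straight up.

Call:
servo_tool([
  {"delta_rot":[0,0,0],"delta_pos":[0,0,0],"jaw":0},
  {"delta_rot":[0,0,0],"delta_pos":[0,0,0],"jaw":0.5},
  {"delta_rot":[0,0,0],"delta_pos":[0,0,0],"jaw":1},
  {"delta_rot":[0,0,0],"delta_pos":[0,0,0],"jaw":1},
  {"delta_rot":[0,0,0],"delta_pos":[0,0,0],"jaw":1},
])

```text
time: 27.35
tool_pos: [0.5321, 0.1248, 0.0947]
ee_rot: [3.141, -0.0, 1.641]
ft_force: [0.0, -0.6, 0.2]
finger_gap: 0.0606
grasp_force: 0.0
```

Call:
servo_tool([
  {"delta_rot":[0,0,0],"delta_pos":[0,0,0],"jaw":1},
  {"delta_rot":[0,0,0],"delta_pos":[0,0,0],"jaw":1},
  {"delta_rot":[0,0,0],"delta_pos":[0,0,0],"jaw":1},
  {"delta_rot":[0,0,0],"delta_pos":[0,0,0],"jaw":1},
  {"delta_rot":[0,0,0],"delta_pos":[0,0,0],"jaw":1},
])

```text
time: 27.85
tool_pos: [0.532, 0.1248, 0.0947]
ee_rot: [-3.142, -0.0, 1.641]
ft_force: [-0.5, 0.4, 0.7]
finger_gap: 0.0876
grasp_force: 0.0
```

Call:
servo_tool([
  {"delta_rot":[0,0,0],"delta_pos":[0,0,-1],"jaw":1},
  {"delta_rot":[0,0,0],"delta_pos":[0,0,-2.5],"jaw":1},
  {"delta_rot":[0,0,0],"delta_pos":[0,0,-4],"jaw":1},
  {"delta_rot":[0,0,0],"delta_pos":[0,0,-4],"jaw":1},
  {"delta_rot":[0,0,0],"delta_pos":[0,0,0],"jaw":1},
])

```text
time: 28.35
tool_pos: [0.5359, 0.1253, 0.216]
ee_rot: [3.131, -0.001, 1.641]
ft_force: [1.0, -0.2, -0.8]
finger_gap: 0.0879
grasp_force: 0.0
```

Run:
```python
from h import *
c=r.capture("side"); s=r.get_state(); print(s["tool_pos"],s["ft_force"],s["finger_gap"])
cv2.imwrite("pics/z7.png",cv2.resize(c["frame"][170:350,230:430],(667,600),interpolation=cv2.INTER_CUBIC))
```

```text
[0.53433769 0.12508708 0.213334  ] [ 0.27023817 -0.03400846 -0.62429911] 0.08794264871249499
```

View pics/z7.png

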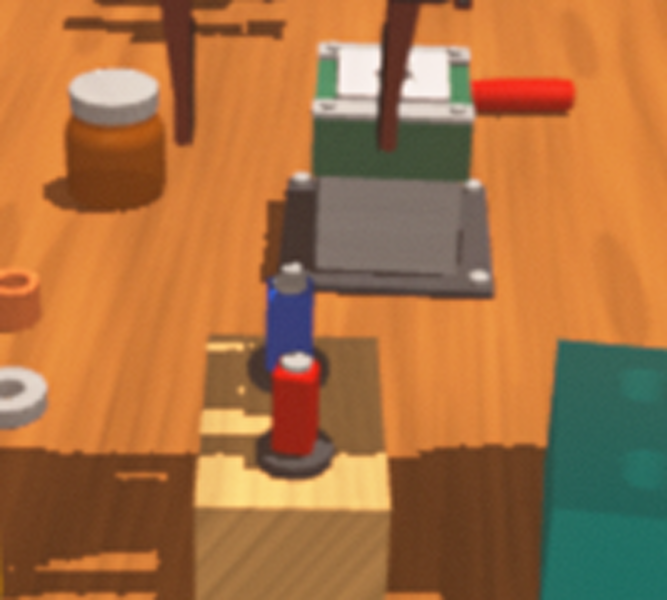

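The drift hangs upright in its stand at (290,320), with the red punch beside it at (296,410) and the gripper clear. The bushing itself is hidden from this camera, but the push force fell to zero at the expected depth. Handing in.

Call:
servo_tool([
  {"delta_rot":[0,0,0],"delta_pos":[0,0,0],"jaw":1},
  {"delta_rot":[0,0,0],"delta_pos":[0,0,0],"jaw":1},
  {"delta_rot":[0,0,0],"delta_pos":[0,0,0],"jaw":1},
])

```text
time: 28.7
tool_pos: [0.5309, 0.1247, 0.2083]
ee_rot: [-3.139, 0.0, 1.641]
ft_force: [0.1, 0.4, 0.1]
finger_gap: 0.0877
grasp_force: 0.0
```

```bash
python3 -c "
from cell import r
print(r.hand_in())"
```

```text
the job is handed in; nothing more can be done
None
```

I pushed the bushing out of the bore and hung the drift back upright in its stand, then handed the job in at about 29 s; no verdict came back, and I judged the bushing's drop by the push force vanishing at the expected depth, since the tray is out of camera view.

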